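Bed a lacquered spindle in the V-jig and clamp it endways

ROBOT

A 6-joint arm with a two-finger parallel gripper is mounted at the origin on the work surface. World frame = base frame: x ahead of the robot, y to its left, z up, the work surface at z = 0. Lengths are in mm, angles in rad, forces in N, time in s.
With the tool pointing down it reaches from about 275 to 775 mm from the base axis. Payload 14.6 kg.
Tool frame: the origin (TCP) lies between the finger pads; the fingertips stand 22 mm ahead of it and the grasp point (between the pads) lies 3 mm ahead of it (r.tcp_to_tips is the distance from the TCP to the fingertips, in mm); y points along the fingers, z is the direction in which the jaws open and shut, and the axes are right-handed (so a half turn about y gives the same grasp; the last joint's range is limited). The gripper opens to 85 mm and grips with 20 to 120 N. Pads are 22 mm wide; open, the fingers measure 114 mm over their backs; the gripper's body (76 mm by 85 mm) begins 54 mm behind the grasp point. The pads swing forward as they close: fully open they stand 13 mm farther back than shut.
Start: joints at [1.08, 0.263, -0.048, 1.259, 0, 1.415], TCP at [173.005, 495.679, 253.278] pointing down, gripper open.
Joint ranges: [-2.65, 2.65], [-0.89, 1.7], [-1.18, 1.37], [-2.13, 2.11], [-1.35, 1.29], [-3.14, 3.14]. Speed limits (rad/s): [1.89, 1.89, 2.57, 2.79, 3.14, 3.14].

INTERFACE

Orientations are given as a rotation vector (axis times angle).
In Python, from cell import r gives the robot as it stands.
- The arm moves only by the tool jog_arm, never from a script. Its arguments are lists of equal length, an entry for each row: "slide": the shift along the world's x, y, z in mm, a list of three; "twist": the turn, a rotation vector about the world's x, y, z in rad, a list of three; "fingers": the opening, from 0 (shut) to 1 (fully open). A call has exactly 5 rows; each row shifts and turns the commanded pose from where the row before left it; what a row does not reach is not made up. A row lasts 1/12 s, in which the tool goes at most 41.7 mm and 7.16 degrees, less where a joint would pass 70% of its speed; a pose out of reach is approached as far as the arm can. A call is refused whole if a number of a shift passes 41.7 or a number of a turn 0.125, either way. A call with a gripper value outside its range is refused whole. The fingers move at their own pace and stop on an object; the grip force is fixed at half the most. Time passes only in rows, so rows that do not move let the fingers close, or fill a call up. It gives the time, the measured TCP pose, the force and the opening at its end, in the units of the state.
- r.sense(): the state, without advancing time (a new reading comes with each control period).
- r.camera(name): name is "scene" or "side" or "wrist"; returns a dict with "pixels" (480x640x3 uint8, red, green, blue), "mtx" (3x3 intrinsics, pixels), "R" (3x3) and "t" (3): a world point X has camera coordinates R X + t. Camera axes: x right, y down, z forward; pixel columns grow to the right and rows downward; lengths in mm; the calibration is good to about 2 mm. A picture is of the moment at which its call begins. There is no depth.
- r.hand_in(): hands the job in, once; it reports no verdict.
The state is a dict: "clock": time; "joint_positions": joint angles; "joint_vel": joint speeds; "joint_efforts": joint torques, N m; "tcp_pos": TCP position; "tcp_rot": TCP orientation; "ft_force": force on the tool from outside, world axes, zero at the start; "wrist_torque": the same for the moment, N m; "opening": finger opening in mm.
Only numpy, scipy, OpenCV 4.12 (cv2) and the standard library are available. Lean on these libraries where they do the work, as an engineer would, in place of code of your own. Each camera call takes 0.05 s, during which the arm holds its last target. There are 200 camera calls.

TASK

Take the thicker of the two black spindles off its rest, lower it into the two V-saddles of the jig between the end stop and the sliding jaw, and press it down lightly while you still hold it, so that it beds in both Vs; then let go so it lies centred. Slide the jaw up by its handle until the spindle is pushed home against the end stop and clamped there with the jaw's sprung nose pressed in about 3 to 4 mm (about 9 N on the spindle; the lacquered wood must never get more than 18 N endways, nor be dropped or rammed into the saddles), and leave it clamped. Leave the other spindle and the white dish where they are.

Things in the scene. Friction and masses are not known exactly. Their poses are not given: they have to be found in the camera images.
- spindle: Workpiece: round black-lacquered wooden spindle, body 36 mm in diameter, 150 mm long, with a bare tenon 18 mm in diameter, 15 mm long on each end (180 mm over all), 0.10 to 0.18 kg. Origin at its middle, on its axis; y is its axis (x, z turn as it rolls). Starts level on its rest, axis 44 mm above the table; grip it across its middle, where 100 mm of its length is free.
- thin_spindle: A thinner spindle, body 22 mm in diameter, 180 mm over all, on a like rest: not to be used. Origin at its middle, y along its axis.
- fixture: The jig, fixed to the table: a board 90 mm (x) by 370 mm (y from -140 to +230 mm), 12 mm thick, with two V-saddles, an end stop at the -y end and a sliding jaw at the +y end. Origin under the board, on the table; its y axis is the line of the Vs and points from the stop to the jaw.
- v_axis (a point): Where the middle of the 36 mm spindle's axis lies when bedded in both Vs: 60 mm above the table, at the jig's y = 0; axes as the jig's. The 90 degree Vs, open on top, each 26 mm thick, stand at y = -50 and +50 mm (74 mm free between them down to the board), lips 65 mm high. Laid in with its middle at y = +10 to +20 mm the spindle clears stop and jaw; V friction is at most 3.5 N.
- stop_zone (a point): Middle of the range in which the end stop's face may stand, 97 mm from v_axis towards -y, at the height of the V axis. The stop is a wooden post 40 mm wide, 76 mm high; its face stands anywhere within 11 mm either side of this point along the jig's y: the setting is not measured and must be felt or seen. It does not give under the clamping force.
- jaw: Wooden block, 50 by 34 mm, that slides along the jig's y only. Origin: the jig's origin when drawn fully back; it moves with the jaw towards the stop (85 mm at most). Dry friction: it takes 13 N to slide and stays where left. A brass nose 18 mm across at the height of the V axis juts towards the spindle, on a spring: it gives 1 mm per 2.5 N, 14 mm at most.
- jaw_handle (a point): Point to grip on the jaw's handle, an upright square wooden post, 16 by 16 mm, from 72 to 118 mm above the table: on its axis, 100 mm above the table. The nose's face, relaxed, is 42 mm from here towards the stop. The push needed at the handle is 13 N plus the force on the spindle.
- dish: Small white dish, 72 mm across, lying between the rests: leave alone. Origin under its centre.
Not all that is in view belongs to the job. What is shaped like the spindle but blue or orange is not meant.

How it is judged (in metres and radians):
On the way, in this order (a step that is already met when the one before it is completed fails the run):
1. the spindle, still held by the fingers, is pressed down in both Vs (within 5 mm of its bedded place, over 2.5 N on the jig) (x of spindle in the frame of v_axis between -0.005 and 0.005 m and z of spindle in the frame of v_axis between -0.005 and 0.005 m and angle between the y axis of spindle and the y axis of fixture, either way round below 0.04 rad and contact force between spindle and fixture above 2.5 N and contact force between the fingers and spindle above 0.5 N and contact force between spindle and jaw below 0.2 N), for 0.15 s.
2. the spindle is let go and lies centred in both Vs, not yet clamped (x of spindle in the frame of v_axis between -0.002 and 0.002 m and z of spindle in the frame of v_axis between -0.002 and 0.002 m and angle between the y axis of spindle and the y axis of fixture, either way round below 0.04 rad and contact force between the fingers and spindle below 0.1 N and contact force between spindle and jaw below 0.2 N), for 0.2 s.
At the end, for the whole second after the job is handed in: The spindle is let go, at rest, in both Vs (axis within 2 mm sideways and in height, 0.04 rad), clamped against the end stop by the nose with 4.5 to 18 N (V friction alone holds less); thin spindle and dish within 20 mm of their starts (x of spindle in the frame of v_axis between -0.002 and 0.002 m and z of spindle in the frame of v_axis between -0.002 and 0.002 m and angle between the y axis of spindle and the y axis of fixture, either way round below 0.04 rad and contact force between spindle and jaw between 4.5 and 18 N and contact force between the fingers and spindle below 0.1 N and linear speed of spindle below 0.01 m/s and distance of each of thin_spindle, dish from where it was at the start of the episode below 0.02 m); the robot touches nothing.
It fails at once if the jaw presses the spindle endways with more than 18 N (contact force between spindle and jaw above 18 N).
It fails at once if the spindle is dropped or rammed into the jig (more than 40 N between them) (contact force between spindle and fixture above 40 N).
It fails at once if the thin spindle or the dish is disturbed (moved over 20 mm) (distance of any of thin_spindle, dish from where it was at the start of the episode above 0.02 m).
It also fails if it takes over 72 s, if anything falls off the work surface, if the arm or the gripper's body presses on something with over 40 N, if the wrist force passes 120 N, or if a joint passes its speed limit or range.

## Working session

There is one attempt and no reset: what is moved stays moved. The work goes in short steps, Python scripts to look and compute and a tool call to move; the robot and the scene stay as the last step left them, time stands still between calls to the robot, and variables do not carry over. Pictures are saved under pics/ and viewed, about 8 in all and at most 12, crops included, and the job is handed in when it is done.

Besides the shell and the picture viewer there is one more tool, called after "Call:" as name(argument=value, ...), one argument or row to a line, values as JSON. jog_arm: Moves the arm, as the interface text tells. Its arguments: {"type":"object","properties":{"slide":{"type":"array"},"twist":{"type":"array"},"fingers":{"type":"array"}},"required":["slide","twist","fingers"]}

```bash
mkdir -p pics; cat > h.py <<'E'
from cell import r
import numpy as np, cv2
def snap(n,f):
    c=r.camera(n); cv2.imwrite('pics/'+f,c['pixels'][:,:,::-1]); np.savez('pics/'+f[:-4]+'.npz',**c); return c
def ld(f):
    return np.load('pics/'+f+'.npz')
def ray(c,u,v,z):
    d=c['R'].T@np.linalg.inv(c['mtx'])@np.array([u,v,1.]); o=-c['R'].T@c['t']
    return o+d*(z-o[2])/d[2]
def proj(c,X):
    p=c['mtx']@(c['R']@np.array(X,float)+c['t']); return p[:2]/p[2]
E
python3 - <<'E'
from h import *
for n in('scene','side','wrist'):
    c=snap(n,n+'0.png'); print(n,-c['R'].T@c['t'],c['R'][2],c['mtx'][0,0])
print(r.sense())
E
```

```text
scene [979.29426859 403.90868337 688.48212095] [-0.61327448 -0.4406829  -0.65550972] 438.7668105457628
side [ 203.51816184 -777.37593963  788.09988427] [ 0.21027329  0.72646083 -0.65424751] 530.4944090571859
wrist [ 96.75455049 523.40343583 372.99404913] [ 0.29342371 -0.10326909 -0.95038835] 431.40473571624113
{'clock': 0.15, 'joint_positions': array([ 1.07970706e+00,  2.63399690e-01, -4.87397730e-02,  1.25940915e+00,
        5.13523108e-06,  1.41547160e+00]), 'joint_vel': array([ 0.0002009 ,  0.00010179,  0.00153108, -0.00016804, -0.00111585,
       -0.00058554]), 'joint_efforts': array([ 3.13767923e-03, -6.37824225e+01,  3.84649122e+01,  1.04959344e-02,
        1.36250659e-06, -1.39488284e-05]), 'tcp_pos': array([172.91488269, 495.52097716, 252.96134707]), 'tcp_rot': array([-1.5554025 ,  0.26370283, -0.26331835]), 'ft_force': array([ 0.2081396 , -0.45160111,  0.41969868]), 'wrist_torque': array([-0.00466976,  0.01241775,  0.00680931]), 'opening': 85.57375836395354}
```

View pics/scene0.png

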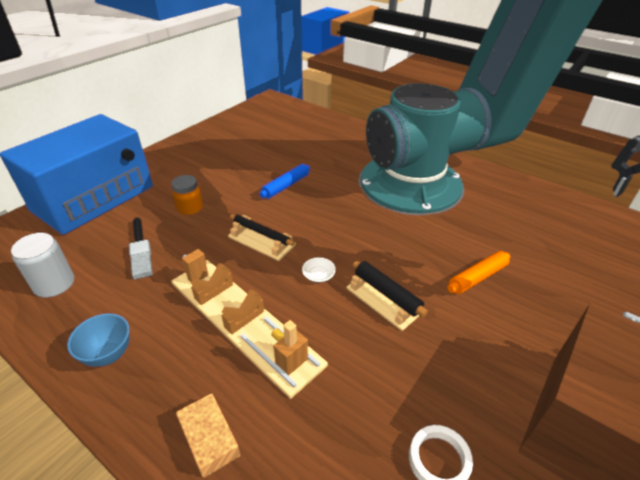

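View pics/side0.png

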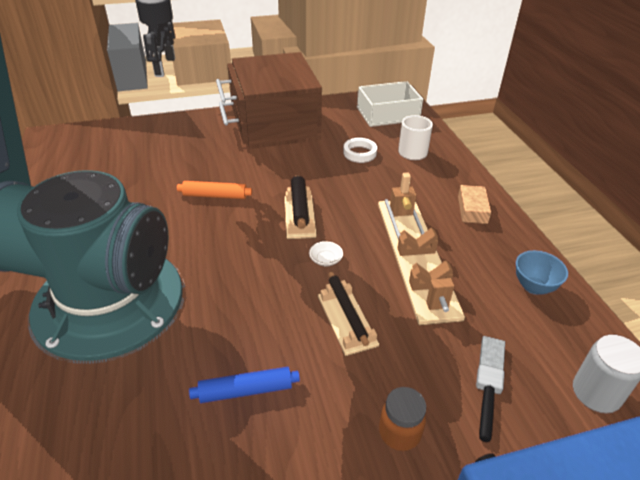

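Scene/side pixels of what could be mistaken: the thick black spindle is at scene (390,288) / side (299,202), and I choose it. Others are the thin black one at scene (262,230) / side (348,308), the scraper's black handle at scene (138,230), and the blue (285,181) and orange (480,272) spindles. The dish is at scene (319,269). The jig has its stop at scene (195,265) and its jaw at (290,345).

```bash
cat > m0.py <<'E'
from h import *
tiles=[]
for n,bx,jx in(('scene',(345,255,432,322),(165,240,335,400)),('side',(285,170,318,232),(372,165,470,330))):
    c=ld(n+'0'); im=c['pixels']; hsv=cv2.cvtColor(im,cv2.COLOR_RGB2HSV)
    m=(im.max(2)<50).astype(np.uint8); k=np.zeros_like(m); k[bx[1]:bx[3],bx[0]:bx[2]]=1
    cs=max(cv2.findContours(m*k,0,2)[0],key=cv2.contourArea)
    rc=cv2.minAreaRect(cs); p=cv2.boxPoints(rc); e=[np.linalg.norm(p[i]-p[i-1]) for i in range(4)]
    i=int(np.argmin(e[:2])); a=(p[i]+p[i-1])/2; b=(p[i-2]+p[i-3])/2
    A,B=ray(c,*a,44),ray(c,*b,44); d=B-A
    print(n,'spindle',rc,A.round(1),B.round(1),'mid',((A+B)/2).round(1),'len',np.linalg.norm(d).round(1),'ang',np.degrees(np.arctan2(d[1],d[0])).round(1))
    for z,mk in((12,(hsv[...,0]>17)&(hsv[...,0]<32)&(hsv[...,2]>175)&(hsv[...,1]<150)),):
        mk=mk.astype(np.uint8); k[:]=0; k[jx[1]:jx[3],jx[0]:jx[2]]=1
        pts=np.argwhere(mk*k)[:,::-1]
        w=np.array([ray(c,u,v,12)[:2] for u,v in pts],np.float32)
        R=cv2.minAreaRect(w); print(n,'board',len(pts),R,cv2.boxPoints(R).round(1).tolist())
    t=im[jx[1]:jx[3],jx[0]:jx[2]]; s=400/t.shape[0]
    tiles.append(cv2.resize(t,None,fx=s,fy=s)[:, :400])
    t=im[bx[1]-5:bx[3]+5,bx[0]-5:bx[2]+5]; tiles.append(cv2.resize(t,(200,int(200*t.shape[0]/t.shape[1])))[:400])
H=400; o=np.hstack([np.pad(t,((0,H-t.shape[0]),(0,0),(0,0))) for t in tiles])[:,:1100]
print(o.shape); o=cv2.resize(o,(800,int(H*800/o.shape[1]))); cv2.imwrite('pics/crop1.png',o[:,:,::-1])
E
python3 m0.py
```

```text
scene spindle ((388.4913330078125, 287.1936340332031), (73.92045593261719, 16.181859970092773), 36.25383758544922) [403.6  85.4  44. ] [434.1 239.   44. ] mid [418.8 162.2  44. ] len 156.6 ang 78.8
scene board 5107 ((601.6358642578125, -40.41188049316406), (395.0022888183594, 340.49493408203125), 37.323936462402344) [[341.3999938964844, -24.799999237060547], [547.7999877929688, -295.5], [861.9000244140625, -56.0], [655.5, 214.6999969482422]]
side spindle ((299.036865234375, 200.40573120117188), (46.4448356628418, 13.218217849731445), 84.80557250976562) [435.2 255.3  44. ] [404.2  83.6  44. ] mid [419.7 169.5  44. ] len 174.5 ang -100.2
side board 1851 ((653.4120483398438, 12.152496337890625), (476.6192932128906, 209.41502380371094), 60.792850494384766) [[445.70001220703125, -144.8000030517578], [628.5, -247.0], [861.0999755859375, 169.10000610351562], [678.2999877929688, 271.29998779296875]]
(400, 1038, 3)
```

View pics/crop1.png

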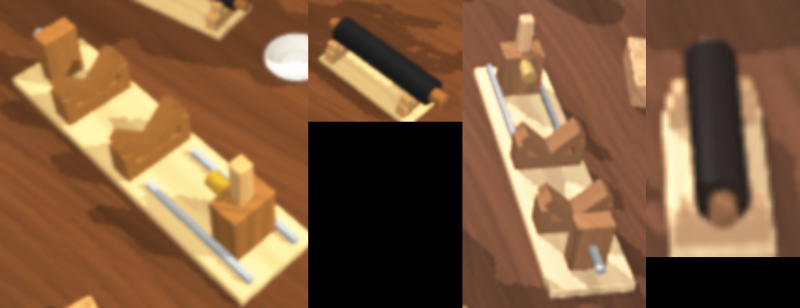

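Crop shows the thick spindle on its rest (bare tenons at both ends), and the jig from both sides: stop post upper left, two Vs, then jaw with brass nose and handle post.

```bash
cat > m1.py <<'E'
from h import *
from scipy.spatial.transform import Rotation as Ro
c=ld('scene0')
for p in((325,359),(290,390),(172,278)): print(p,ray(c,*p,12).round(0))
print('handle scene',ray(c,291,325,118).round(0))
c=ld('side0')
print('handle side',ray(c,405,176,118).round(0))
s=r.sense(); print(Ro.from_rotvec(s['tcp_rot']).as_matrix().round(3))
w=ld('wrist0'); print(w['R'].round(3))
E
python3 m1.py
```

```text
(325, 359) [611. 150.  12.]
(290, 390) [694. 139.  12.]
(172, 278) [ 645. -224.   12.]
handle scene [650. 109. 118.]
handle side [644. 100. 118.]
[[ 0.944 -0.     0.329]
 [-0.329 -0.001  0.944]
 [-0.    -1.    -0.001]]
[[ 0.331  0.944 -0.   ]
 [ 0.897 -0.314  0.311]
 [ 0.293 -0.103 -0.95 ]]
```

Call:
jog_arm(
  slide=[
    [16.4,-22.1,-2],
    [16.4,-22.1,-2],
    [16.4,-22.1,-2],
    [16.4,-22.1,-2],
    [16.4,-22.1,-2],
  ],
  twist=[
    [0,0,-0.095],
    [0,0,-0.095],
    [0,0,-0.095],
    [0,0,-0.095],
    [0,0,-0.095],
  ],
  fingers=[1,1,1,1,1],
)

```text
clock: 0.57
tcp_pos: [255.4, 384.0, 243.0]
tcp_rot: [-1.476, 0.637, -0.637]
ft_force: [0.9, 0.0, 0.5]
opening: 85.3
```

Call:
jog_arm(
  slide=[
    [16.4,-22.1,-2],
    [16.4,-22.1,-2],
    [16.4,-22.1,-2],
    [16.4,-22.1,-2],
    [16.4,-22.1,-2],
  ],
  twist=[
    [0,0,-0.095],
    [0,0,-0.095],
    [0,0,-0.095],
    [0,0,-0.095],
    [0,0,-0.095],
  ],
  fingers=[1,1,1,1,1],
)

```text
clock: 0.98
tcp_pos: [337.5, 273.5, 233.2]
tcp_rot: [-1.329, 1.0, -1.0]
ft_force: [1.4, 1.6, 0.7]
opening: 85.4
```

Call:
jog_arm(
  slide=[
    [16.4,-22.1,-2],
    [16.4,-22.1,-2],
    [16.4,-22.1,-2],
    [16.4,-22.1,-2],
    [16.4,-22.1,-2],
  ],
  twist=[
    [0,0,-0.095],
    [0,0,-0.095],
    [0,0,-0.095],
    [0,0,-0.095],
    [0,0,-0.095],
  ],
  fingers=[1,1,1,1,1],
)

```text
clock: 1.4
tcp_pos: [419.5, 162.9, 223.1]
tcp_rot: [-1.111, 1.351, -1.351]
ft_force: [-0.3, 1.0, 0.3]
opening: 85.4
```

```bash
python3 - <<'E'
from h import *
from scipy.spatial.transform import Rotation as Ro
c=snap('wrist','w1.png'); s=r.sense(); print(s['tcp_pos'],s['ft_force'],s['clock']); print(Ro.from_rotvec(s['tcp_rot']).as_matrix().round(3))
E
```

```text
[422.022303   160.31833594 222.67358685] [ 2.32794786 -0.79214335 -1.76751939] 1.45
[[-0.202  0.001  0.979]
 [-0.979 -0.001 -0.202]
 [ 0.001 -1.     0.001]]
```

View pics/w1.png

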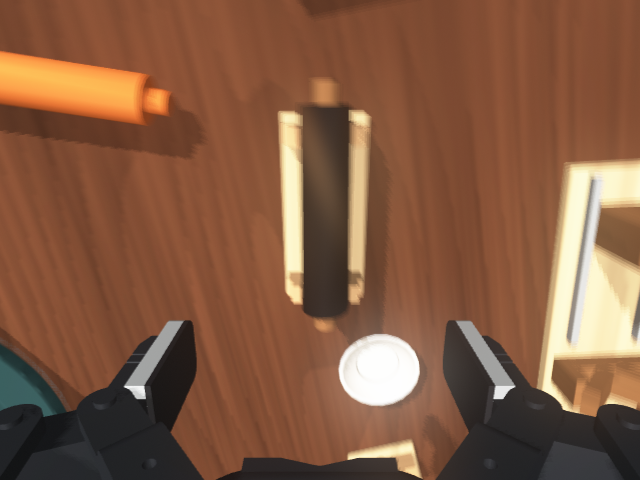

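Wrist view: spindle upright in image, body from (326,105) to (327,315), tenons at (325,90),(325,324); the dish is at (379,369), left fingertip about (165,350), right (480,350).

```bash
cat > m2.py <<'E'
from h import *
c=ld('w1'); im=c['pixels']; m=(im.max(2)<75).astype(np.uint8); m[:95]=0;m[325:]=0;m[:,:285]=0;m[:,:]*=1;m[:,370:]=0
m=cv2.morphologyEx(m,cv2.MORPH_OPEN,np.ones((5,5)))
cs=max(cv2.findContours(m,0,2)[0],key=cv2.contourArea); x=cs[:,0,:]
print(x.min(0),x.max(0))
for v in (130,170,210,250,290):
    xs=np.where(m[v])[0]; print(v,xs.min(),xs.max(),ray(c,xs.mean(),v,44+0).round(1))
# body end faces: tops seen at z~62 (top edge) 
ys=np.where(m[:,326])[0]; print(ys.min(),ys.max(),ray(c,326,ys.min(),44).round(1),ray(c,326,ys.max(),44).round(1),ray(c,326,ys.min(),62).round(1),ray(c,326,ys.max(),62).round(1))
print(-c['R'].T@c['t'])
E
python3 m2.py
```

```text
[304 204] [347 316]
130 325 348 [441.7 220.6  44. ]
170 338 347 [440.8 193.3  44. ]
210 304 310 [410.9 170.2  44. ]
250 304 346 [417.7 138.   44. ]
290 304 346 [411.6 106.4  44. ]
108 316 [437.4 235.9  44. ] [408.2  84.6  44. ] [437.2 236.3  62. ] [409.7  94.1  62. ]
[434.08012854 242.68122561 343.22488793]
```

Call:
jog_arm(
  slide=[
    [0,0,-25],
    [0,0,-25],
    [0,0,-25],
    [0,0,-25],
    [0,0,-10],
  ],
  twist=[
    [0,0,0],
    [0,0,0],
    [0,0,0],
    [0,0,0],
    [0,0,0],
  ],
  fingers=[1,1,1,1,1],
)

```text
clock: 1.87
tcp_pos: [417.6, 163.9, 110.6]
tcp_rot: [-1.116, 1.35, -1.347]
ft_force: [-0.9, -0.5, -0.4]
opening: 85.4
```

Call:
jog_arm(
  slide=[
    [1,-1,-20],
    [1,0,-20],
    [1,0,-14],
    [0,0,-10],
    [0,0,0],
  ],
  twist=[
    [0,0,0.01],
    [0,0,0],
    [0,0,0],
    [0,0,0],
    [0,0,0],
  ],
  fingers=[1,1,1,1,1],
)

```text
clock: 2.28
tcp_pos: [420.9, 163.0, 47.6]
tcp_rot: [-1.121, 1.342, -1.34]
ft_force: [-1.4, -0.8, 0.3]
opening: 85.2
```

Call:
jog_arm(
  slide=[
    [0,0,0],
    [0,0,0],
    [0,0,0],
    [0,0,0],
    [0,0,0],
  ],
  twist=[
    [0,0,0],
    [0,0,0],
    [0,0,0],
    [0,0,0],
    [0,0,0],
  ],
  fingers=[0.6,0.5,0.4,0.3,0.2],
)

```text
clock: 2.7
tcp_pos: [422.4, 163.3, 50.1]
tcp_rot: [-1.117, 1.34, -1.341]
ft_force: [-2.7, -1.9, 10.3]
opening: 34.1
```

Call:
jog_arm(
  slide=[
    [0,0,0],
    [0,0,0],
    [0,0,0],
    [0,0,0],
    [0,0,0],
  ],
  twist=[
    [0,0,0],
    [0,0,0],
    [0,0,0],
    [0,0,0],
    [0,0,0],
  ],
  fingers=[0.1,0,0,0,0],
)

```text
clock: 3.12
tcp_pos: [422.5, 163.3, 50.1]
tcp_rot: [-1.117, 1.34, -1.341]
ft_force: [-1.9, 0.4, 8.9]
opening: 34.6
```

Call:
jog_arm(
  slide=[
    [0,0,8],
    [0,0,15],
    [0,0,25],
    [0,0,25],
    [0,0,25],
  ],
  twist=[
    [0,0,0],
    [0,0,0],
    [0,0,0],
    [0,0,0],
    [0,0,0],
  ],
  fingers=[0,0,0,0,0],
)

```text
clock: 3.53
tcp_pos: [421.6, 163.1, 149.0]
tcp_rot: [-1.119, 1.341, -1.341]
ft_force: [0.6, -0.1, -1.4]
opening: 34.1
```

Call:
jog_arm(
  slide=[
    [11,-22,10],
    [11,-22,10],
    [11,-22,10],
    [11,-22,10],
    [11,-22,10],
  ],
  twist=[
    [0,0,0.01],
    [0,0,0.01],
    [0,0,0.01],
    [0,0,0.01],
    [0,0,0.01],
  ],
  fingers=[0,0,0,0,0],
)

```text
clock: 3.95
tcp_pos: [477.1, 52.1, 198.5]
tcp_rot: [-1.145, 1.303, -1.304]
ft_force: [1.3, -0.2, -0.9]
opening: 34.4
```

Call:
jog_arm(
  slide=[
    [11,-22,10],
    [11,-22,10],
    [11,-22,10],
    [11,-22,10],
    [11,-22,10],
  ],
  twist=[
    [0,0,0],
    [0,0,0],
    [0,0,0],
    [0,0,0],
    [0,0,0],
  ],
  fingers=[0,0,0,0,0],
)

```text
clock: 4.37
tcp_pos: [532.1, -57.9, 248.5]
tcp_rot: [-1.145, 1.304, -1.305]
ft_force: [0.4, -0.6, -1.6]
opening: 34.1
```

Call:
jog_arm(
  slide=[
    [0,0,0],
    [0,0,0],
    [0,0,0],
    [0,0,0],
    [0,0,0],
  ],
  twist=[
    [0,0,0],
    [0,0,0],
    [0,0,0],
    [0,0,0],
    [0,0,0],
  ],
  fingers=[0,0,0,0,0],
)

```text
clock: 4.78
tcp_pos: [531.5, -56.0, 247.2]
tcp_rot: [-1.146, 1.304, -1.303]
ft_force: [0.1, -1.0, -1.3]
opening: 34.4
```

```bash
python3 - <<'E'
from h import *
from scipy.spatial.transform import Rotation as Ro
c=snap('wrist','w2.png'); s=r.sense(); print(s['tcp_pos'],s['ft_force'],s['clock']); print(Ro.from_rotvec(s['tcp_rot']).as_matrix().round(3))
E
```

```text
[531.58470459 -56.07707447 247.25153035] [ 0.37078114  0.30765815 -2.07683803] 4.8333
[[-0.129 -0.     0.992]
 [-0.992  0.    -0.129]
 [-0.    -1.    -0.   ]]
```

View pics/w2.png

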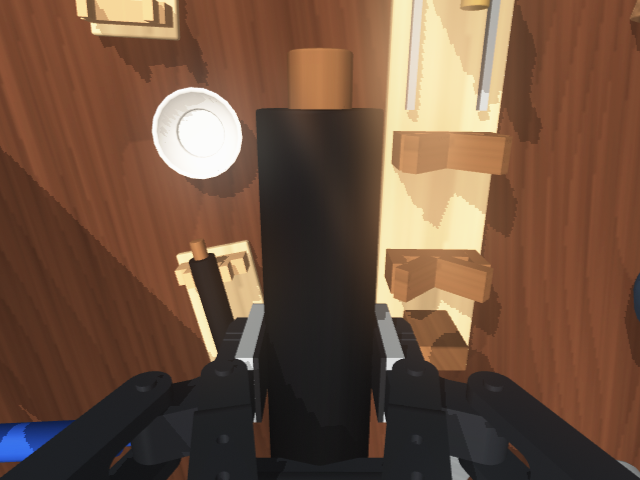

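Wrist view: held spindle fills the centre, tenon at (320,78); jig at right: +y saddle (450,152), -y saddle (440,275), stop (437,340), guide rods and nose at (475,3). I'll enlarge the jig.

```bash
python3 - <<'E'
from h import *
im=ld('w2')['pixels'][110:380,370:530]; o=cv2.resize(im,None,fx=3,fy=3,interpolation=cv2.INTER_CUBIC)
# two halves side by side: rows 110-200 and 230-380
a=o[:300]; b=o[330:]
o=np.hstack([np.pad(t,((0,480-t.shape[0]),(0,0),(0,0))) for t in(a,b)])[:, :960]
o=cv2.resize(o,(800,400)); print(o.shape); cv2.imwrite('pics/crop2.png',o[:,:,::-1])
E
```

```text
(400, 800, 3)
```

View pics/crop2.png

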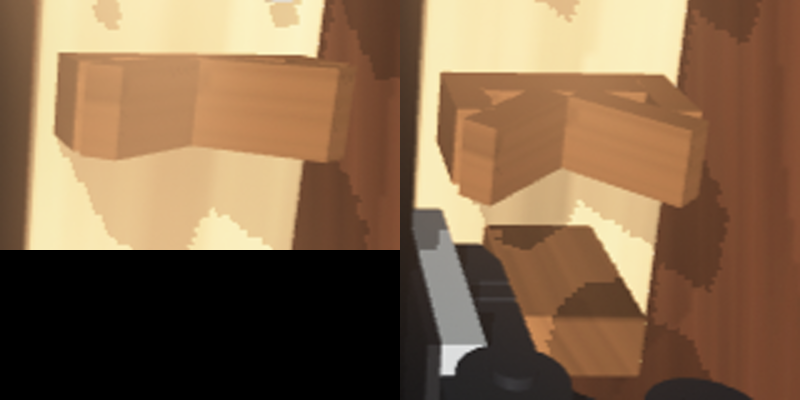

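```bash
cat > m3.py <<'E'
from h import *
c=ld('w2'); P=[ray(c,*p,34.5) for p in((448,132.8),(447.2,168.8),(436.8,258),(434.8,286.8))]
for p in P: print(p.round(1))
m1=(P[0]+P[1])/2; m2=(P[2]+P[3])/2; d=m1-m2; print('sep',np.linalg.norm(d),'ang',np.degrees(np.arctan2(d[1],d[0])),'mid',(m1+m2)/2)
for u,v in((338,68),(328,160)): print('lip1R',ray(c,370+u/2.5,110+v/2.5,65).round(1))
for u,v in((120,65),(117,158)): print('lip1L',ray(c,370+u/2.5,110+v/2.5,65).round(1))
for u,v in((688,125),(683,205)): print('lip2R',ray(c,370+(u-400)/2.5,220+v/2.5,65).round(1))
for u,v in((497,128),(493,203)): print('lip2L',ray(c,370+(u-400)/2.5,220+v/2.5,65).round(1))
S=ray(c,468,346.8,76); print('stop corner',S.round(1))
y=d/np.linalg.norm(d); O=(m1+m2)/2; print('stop y from v_axis',(S-O)@y,'x',(S-O)@np.array([y[1],-y[0],0]))
c2=ray(c,320,108,244); print('spindle +y body end',c2, 'tenon end',ray(c,320,48,244))
for v in(120,200,280):
    m=c['pixels'][v].max(1)<75; xs=[i for i in range(250,395) if m[i]]; print(v,min(xs),max(xs),ray(c,(min(xs)+max(xs))/2,v,244).round(1))
E
python3 m3.py
```

```text
[633.6 -12.2  34.5]
[632.  -39.2  34.5]
[ 620.7 -111.7   34.5]
[ 617.8 -137.4   34.5]
sep 99.75561902797516 ang 82.18461394673103 mid [626.02614297 -75.09179106  34.5       ]
lip1R [663.8 -16.8  65. ]
lip1R [661.1 -41.9  65. ]
lip1L [604.7  -8.3  65. ]
lip1L [602.4 -33.7  65. ]
lip2R [ 649.1 -113.6   65. ]
lip2R [ 647.3 -140.2   65. ]
lip2L [ 591.9 -107.1   65. ]
lip2L [ 589.  -131.9   65. ]
stop corner [ 631.3 -171.2   76. ]
stop y from v_axis -94.53997510602933 x 18.276892582441928
spindle +y body end [540.78976466  22.14585294 244.        ] tenon end [542.73974805  37.10054159 244.        ]
120 256 354 [536.3  19.5 244. ]
200 260 361 [534.7  -3.  244. ]
280 263 374 [533.7 -28.4 244. ]
```

Call:
jog_arm(
  slide=[
    [15,-1.6,-5],
    [21,-1.6,-10],
    [25,-1.6,-15],
    [21,-1.6,-15],
    [14,-1.6,-15],
  ],
  twist=[
    [0,0,-0.006],
    [0,0,0],
    [0,0,0],
    [0,0,0],
    [0,0,0],
  ],
  fingers=[0,0,0,0,0],
)

```text
clock: 5.25
tcp_pos: [629.5, -64.3, 186.3]
tcp_rot: [-1.142, 1.308, -1.308]
ft_force: [-0.1, 0.5, -1.1]
opening: 34.2
```

Call:
jog_arm(
  slide=[
    [0,0,-25],
    [0,0,-25],
    [0,0,-20],
    [0,0,-15],
    [0,0,-10],
  ],
  twist=[
    [0,0,0],
    [0,0,0],
    [0,0,0],
    [0,0,0],
    [0,0,0],
  ],
  fingers=[0,0,0,0,0],
)

```text
clock: 5.67
tcp_pos: [627.1, -64.1, 90.5]
tcp_rot: [-1.144, 1.31, -1.307]
ft_force: [-0.6, 0.5, -1.2]
opening: 34.3
```

Call:
jog_arm(
  slide=[
    [0,0,0],
    [0,0,0],
    [0,0,0],
    [0,0,0],
    [0,0,0],
  ],
  twist=[
    [0,0,0],
    [0,0,0],
    [0,0,0],
    [0,0,0],
    [0,0,0],
  ],
  fingers=[0,0,0,0,0],
)

```text
clock: 6.08
tcp_pos: [628.4, -64.9, 93.2]
tcp_rot: [-1.141, 1.307, -1.309]
ft_force: [-0.5, 0.2, -1.4]
opening: 34.4
```

```bash
python3 - <<'E'
from h import *
c=snap('wrist','w3.png'); s=r.sense(); print(s['tcp_pos'],s['tcp_rot'],s['ft_force'],s['clock'])
a=c['pixels']; b=snap('side','s3.png')['pixels'][150:340,360:490]
cv2.imwrite('pics/c3.png',np.hstack([cv2.resize(a,(480,360)),cv2.resize(b,(246,360))])[:,:,::-1])
E
```

```text
[628.38499211 -64.88394733  93.0338041 ] [-1.14104522  1.3076253  -1.30934862] [ 0.38922702 -0.33458544 -2.11072468] 6.1333
```

View pics/c3.png

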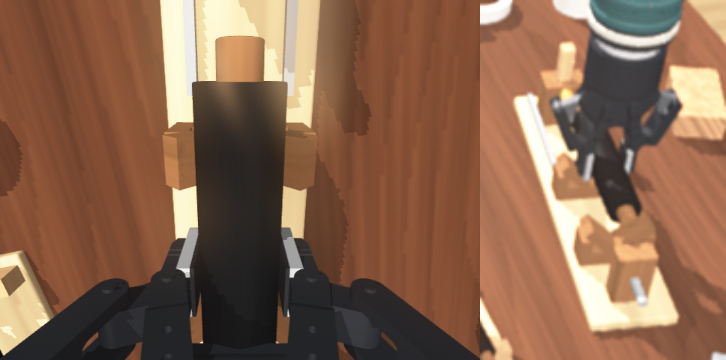

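View: held spindle runs centrally over the +y saddle (lips at 165 and 317, spindle centre about 239), clear of stop and nose.

Call:
jog_arm(
  slide=[
    [0,0,-5],
    [0,0,-5],
    [0,0,-4],
    [0,0,-4],
    [0,0,-3],
  ],
  twist=[
    [0,0,0],
    [0,0,0],
    [0,0,0],
    [0,0,0],
    [0,0,0],
  ],
  fingers=[0,0,0,0,0],
)

```text
clock: 6.6
tcp_pos: [627.8, -64.8, 70.5]
tcp_rot: [-1.142, 1.309, -1.308]
ft_force: [-1.2, 0.6, -1.4]
opening: 34.2
```

Call:
jog_arm(
  slide=[
    [0,0,-1],
    [0,0,-1],
    [0,0,-1],
    [0,0,-1],
    [0,0,0],
  ],
  twist=[
    [0,0,0],
    [0,0,0],
    [0,0,0],
    [0,0,0],
    [0,0,0],
  ],
  fingers=[0,0,0,0,0],
)

```text
clock: 7.02
tcp_pos: [628.0, -64.8, 67.2]
tcp_rot: [-1.142, 1.309, -1.309]
ft_force: [-0.2, 0.2, -1.5]
opening: 34.0
```

Call:
jog_arm(
  slide=[
    [0,0,-0.8],
    [0,0,-0.8],
    [0,0,-0.8],
    [0,0,-0.4],
    [0,0,0],
  ],
  twist=[
    [0,0,0],
    [0,0,0],
    [0,0,0],
    [0,0,0],
    [0,0,0],
  ],
  fingers=[0,0,0,0,0],
)

```text
clock: 7.43
tcp_pos: [628.6, -64.9, 66.1]
tcp_rot: [-1.14, 1.307, -1.31]
ft_force: [-4.6, 2.6, 18.6]
opening: 34.5
```

Call:
jog_arm(
  slide=[
    [-0.5,0,0.3],
    [-0.5,0,0.3],
    [0,0,0.2],
    [0,0,0],
    [0,0,0],
  ],
  twist=[
    [0,0,0],
    [0,0,0],
    [0,0,0],
    [0,0,0],
    [0,0,0],
  ],
  fingers=[0,0,0,0,0],
)

```text
clock: 7.85
tcp_pos: [628.4, -64.9, 66.2]
tcp_rot: [-1.139, 1.306, -1.31]
ft_force: [4.9, 1.7, 4.6]
opening: 34.6
```

Call:
jog_arm(
  slide=[
    [0.5,0,0],
    [0,0,0],
    [0,0,0],
    [0,0,0],
    [0,0,0],
  ],
  twist=[
    [0,0,0],
    [0,0,0],
    [0,0,0],
    [0,0,0],
    [0,0,0],
  ],
  fingers=[0,0,0.45,0.6,0.8],
)

```text
clock: 8.27
tcp_pos: [627.2, -64.8, 65.1]
tcp_rot: [-1.142, 1.309, -1.308]
ft_force: [-0.3, 1.1, 0.0]
opening: 61.4
```

Call:
jog_arm(
  slide=[
    [0,0,0],
    [0,0,0],
    [0,0,0],
    [0,0,0],
    [0,0,0],
  ],
  twist=[
    [0,0,0],
    [0,0,0],
    [0,0,0],
    [0,0,0],
    [0,0,0],
  ],
  fingers=[0.9,0.9,0.9,0.9,0.9],
)

```text
clock: 8.68
tcp_pos: [627.5, -64.8, 65.2]
tcp_rot: [-1.142, 1.309, -1.309]
ft_force: [-0.5, 0.6, -0.5]
opening: 77.0
```

Call:
jog_arm(
  slide=[
    [0,0,15],
    [0,0,30],
    [0,0,35],
    [0,0,35],
    [0,0,25],
  ],
  twist=[
    [0,0,0],
    [0,0,0],
    [0,0,0],
    [0,0,0],
    [0,0,0],
  ],
  fingers=[0.9,0.9,0.9,0.9,0.9],
)

```text
clock: 9.1
tcp_pos: [627.7, -64.8, 208.4]
tcp_rot: [-1.14, 1.307, -1.31]
ft_force: [0.8, 0.1, -0.1]
opening: 77.0
```

Call:
jog_arm(
  slide=[
    [2,15,0],
    [2,20,0],
    [2,20,0],
    [2,15,0],
    [0,0,0],
  ],
  twist=[
    [0,0,0],
    [0,0,0],
    [0,0,0],
    [0,0,0],
    [0,0,0],
  ],
  fingers=[0.6,0.5,0.5,0.5,0.5],
)

```text
clock: 9.52
tcp_pos: [635.6, 7.8, 204.9]
tcp_rot: [-1.143, 1.308, -1.306]
ft_force: [0.4, 0.2, -0.1]
opening: 42.7
```

Call:
jog_arm(
  slide=[
    [0,0,0],
    [0,0,0],
    [0,0,0],
    [0,0,0],
    [0,0,0],
  ],
  twist=[
    [0,0,0],
    [0,0,0],
    [0,0,0],
    [0,0,0],
    [0,0,0],
  ],
  fingers=[0.5,0.5,0.5,0.5,0.5],
)

```text
clock: 9.93
tcp_pos: [635.5, 4.6, 205.2]
tcp_rot: [-1.142, 1.309, -1.309]
ft_force: [-0.2, 0.1, 0.3]
opening: 42.9
```

```bash
python3 - <<'E'
from h import *
c=snap('wrist','w4.png'); s=r.sense(); print(s['tcp_pos'],s['tcp_rot'],s['ft_force'],s['clock'])
E
```

```text
[635.50779781   4.66953413 205.26046416] [-1.14142737  1.30917986 -1.3092572 ] [ 0.2935265  -0.01375364 -0.63939425] 9.9833
```

View pics/w4.png

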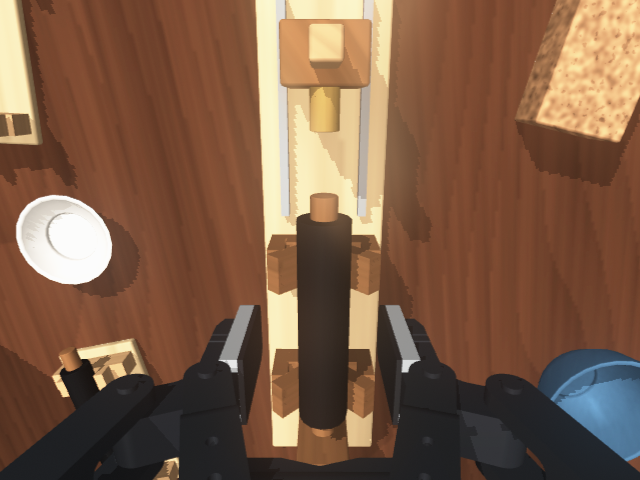

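Spindle lies centred in both Vs, tenon end at (324,195); nose face at (324,131), handle top centred at (327,43).

```bash
python3 - <<'E'
from h import *
c=ld('w4'); O=np.array([626.,-75,60]); y=np.array([.136,.991,0])
for n,p,z in(('handle bottom-left',(309,62),118),('handle bottom-right',(344,62),118),('handle topL',(311,25),118),('handle topR',(342,25),118),('nose',(324,131),60),('tenon',(324,195),60),('lip1L',(298,236),65)):
    w=ray(c,*p,z); print(n,w.round(1),'jig',((w-O)@y).round(1),((w-O)@[y[1],-y[0],0]).round(1))
E
```

```text
handle bottom-left [643.2 101.1 118. ] jig 176.8 -6.9
handle bottom-right [658.6  98.9 118. ] jig 176.8 8.7
handle topL [646.2 115.7 118. ] jig 191.8 -5.9
handle topR [659.6 113.9 118. ] jig 191.7 7.6
nose [645.9  66.4  60. ] jig 142.9 0.5
tenon [640.7  27.8  60. ] jig 103.9 0.5
lip1L [620.9   5.   65. ] jig 78.6 -15.9
```

Call:
jog_arm(
  slide=[
    [3,18,0],
    [4,25,0],
    [4,25,0],
    [3,20,0],
    [2,15,0],
  ],
  twist=[
    [0,0,0],
    [0,0,0],
    [0,0,0],
    [0,0,0],
    [0,0,0],
  ],
  fingers=[0.6,0.6,0.6,0.6,0.6],
)

```text
clock: 10.4
tcp_pos: [651.6, 109.6, 205.2]
tcp_rot: [-1.142, 1.308, -1.308]
ft_force: [0.8, -0.3, -0.7]
opening: 51.3
```

Call:
jog_arm(
  slide=[
    [0,0,0],
    [0,0,-15],
    [0,0,-15],
    [0,0,-10],
    [0,0,0],
  ],
  twist=[
    [0,0,0],
    [0,0,0],
    [0,0,0],
    [0,0,0],
    [0,0,0],
  ],
  fingers=[0.6,0.6,0.6,0.6,0.6],
)

```text
clock: 10.82
tcp_pos: [650.6, 107.4, 163.3]
tcp_rot: [-1.144, 1.311, -1.308]
ft_force: [-0.1, 0.1, -0.4]
opening: 51.4
```

Call:
jog_arm(
  slide=[
    [0,0,-15],
    [0,0,-15],
    [0,0,-15],
    [0,0,-10],
    [0,0,-5],
  ],
  twist=[
    [0,0,0],
    [0,0,0],
    [0,0,0],
    [0,0,0],
    [0,0,0],
  ],
  fingers=[0.6,0.6,0.6,0.6,0.6],
)

```text
clock: 11.23
tcp_pos: [651.2, 107.8, 104.5]
tcp_rot: [-1.142, 1.31, -1.309]
ft_force: [-0.6, 0.1, -0.1]
opening: 52.0
```

Call:
jog_arm(
  slide=[
    [0,0,0],
    [0,0,0],
    [0,0,0],
    [0,0,0],
    [0,0,0],
  ],
  twist=[
    [0,0,0],
    [0,0,0],
    [0,0,0],
    [0,0,0],
    [0,0,0],
  ],
  fingers=[0.4,0.3,0.2,0.1,0],
)

```text
clock: 11.65
tcp_pos: [652.7, 108.1, 106.5]
tcp_rot: [-1.139, 1.307, -1.31]
ft_force: [5.7, -1.9, 3.1]
opening: 15.0
```

Call:
jog_arm(
  slide=[
    [0,0,0],
    [0,0,0],
    [0,0,0],
    [0,0,0],
    [0,0,0],
  ],
  twist=[
    [0,0,0],
    [0,0,0],
    [0,0,0],
    [0,0,0],
    [0,0,0],
  ],
  fingers=[0,0,0,0,0],
)

```text
clock: 12.07
tcp_pos: [652.7, 108.0, 106.5]
tcp_rot: [-1.139, 1.307, -1.31]
ft_force: [5.4, -1.8, 2.7]
opening: 15.1
```

Call:
jog_arm(
  slide=[
    [0.2,-2,0],
    [-0.4,-3,0],
    [-0.5,-4,0],
    [-0.6,-4,0],
    [-0.6,-4,0],
  ],
  twist=[
    [0,0,0],
    [0,0,0],
    [0,0,0],
    [0,0,0],
    [0,0,0],
  ],
  fingers=[0,0,0,0,0],
)

```text
clock: 12.48
tcp_pos: [650.6, 92.8, 106.5]
tcp_rot: [-1.138, 1.307, -1.306]
ft_force: [4.9, 12.4, 3.4]
opening: 15.4
```

Call:
jog_arm(
  slide=[
    [-0.5,-4,0],
    [-0.5,-4,0],
    [-0.5,-3,0],
    [-0.3,-2,0],
    [-0.3,-2,0],
  ],
  twist=[
    [0,0,0],
    [0,0,0],
    [0,0,0],
    [0,0,0],
    [0,0,0],
  ],
  fingers=[0,0,0,0,0],
)

```text
clock: 12.9
tcp_pos: [648.4, 77.8, 106.5]
tcp_rot: [-1.138, 1.308, -1.306]
ft_force: [5.5, 12.1, 3.5]
opening: 15.0
```

Call:
jog_arm(
  slide=[
    [-0.3,-2,0],
    [-0.3,-2,0],
    [-0.3,-2,0],
    [-0.3,-2,0],
    [-0.3,-2,0],
  ],
  twist=[
    [0,0,0],
    [0,0,0],
    [0,0,0],
    [0,0,0],
    [0,0,0],
  ],
  fingers=[0,0,0,0,0],
)

```text
clock: 13.32
tcp_pos: [647.1, 67.8, 106.5]
tcp_rot: [-1.138, 1.307, -1.306]
ft_force: [6.5, 13.8, 4.6]
opening: 15.3
```

Call:
jog_arm(
  slide=[
    [-0.3,-2,0],
    [-0.3,-2,0],
    [-0.2,-2,0],
    [-0.2,-2,0],
    [-0.2,-2,0],
  ],
  twist=[
    [0,0,0],
    [0,0,0],
    [0,0,0],
    [0,0,0],
    [0,0,0],
  ],
  fingers=[0,0,0,0,0],
)

```text
clock: 13.73
tcp_pos: [645.7, 58.0, 106.5]
tcp_rot: [-1.138, 1.308, -1.306]
ft_force: [3.4, 12.6, 4.6]
opening: 15.3
```

Call:
jog_arm(
  slide=[
    [-0.1,-1,0],
    [-0.1,-1,0],
    [-0.1,-1,0],
    [-0.1,-1,0],
    [-0.1,-0.5,0],
  ],
  twist=[
    [0,0,0],
    [0,0,0],
    [0,0,0],
    [0,0,0],
    [0,0,0],
  ],
  fingers=[0,0,0,0,0],
)

```text
clock: 14.15
tcp_pos: [645.1, 53.5, 106.4]
tcp_rot: [-1.138, 1.308, -1.306]
ft_force: [3.7, 13.9, 3.9]
opening: 15.1
```

Call:
jog_arm(
  slide=[
    [-0.1,-0.6,0],
    [-0.1,-0.6,0],
    [-0.1,-0.6,0],
    [-0.1,-0.6,0],
    [0,-0.6,0],
  ],
  twist=[
    [0,0,0],
    [0,0,0],
    [0,0,0],
    [0,0,0],
    [0,0,0],
  ],
  fingers=[0,0,0,0,0],
)

```text
clock: 14.57
tcp_pos: [644.7, 50.6, 106.4]
tcp_rot: [-1.138, 1.308, -1.306]
ft_force: [4.0, 14.0, 5.6]
opening: 15.3
```

Call:
jog_arm(
  slide=[
    [-0.1,-0.5,0],
    [-0.1,-0.5,0],
    [-0.1,-0.5,0],
    [0,-0.5,0],
    [0,0,0],
  ],
  twist=[
    [0,0,0],
    [0,0,0],
    [0,0,0],
    [0,0,0],
    [0,0,0],
  ],
  fingers=[0,0,0,0,0],
)

```text
clock: 14.98
tcp_pos: [644.4, 48.8, 106.4]
tcp_rot: [-1.138, 1.308, -1.305]
ft_force: [3.1, 16.2, 4.8]
opening: 14.9
```

Call:
jog_arm(
  slide=[
    [-0.1,-0.5,0],
    [-0.1,-0.5,0],
    [0,-0.5,0],
    [0,0,0],
    [0,0,0],
  ],
  twist=[
    [0,0,0],
    [0,0,0],
    [0,0,0],
    [0,0,0],
    [0,0,0],
  ],
  fingers=[0,0,0,0,0],
)

```text
clock: 15.4
tcp_pos: [644.3, 47.6, 106.5]
tcp_rot: [-1.137, 1.308, -1.305]
ft_force: [4.1, 18.3, 3.9]
opening: 15.4
```

Call:
jog_arm(
  slide=[
    [-0.1,-0.5,0],
    [-0.1,-0.5,0],
    [0,-0.4,0],
    [0,0,0],
    [0,0,0],
  ],
  twist=[
    [0,0,0],
    [0,0,0],
    [0,0,0],
    [0,0,0],
    [0,0,0],
  ],
  fingers=[0,0,0,0,0],
)

```text
clock: 15.82
tcp_pos: [644.1, 46.6, 106.5]
tcp_rot: [-1.137, 1.308, -1.304]
ft_force: [4.4, 21.0, 5.0]
opening: 15.3
```

Call:
jog_arm(
  slide=[
    [0,-0.5,0],
    [0,0,0],
    [0,0.5,0],
    [0,0.5,0],
    [0,0,0],
  ],
  twist=[
    [0,0,0],
    [0,0,0],
    [0,0,0],
    [0,0,0],
    [0,0,0],
  ],
  fingers=[0,0,0,0,0],
)

```text
clock: 16.23
tcp_pos: [644.1, 46.3, 106.5]
tcp_rot: [-1.138, 1.308, -1.306]
ft_force: [4.1, 14.6, 5.0]
opening: 15.1
```

Call:
jog_arm(
  slide=[
    [0,0,0],
    [0,0,0],
    [0,0,0],
    [0,0,0],
    [0,0,0],
  ],
  twist=[
    [0,0,0],
    [0,0,0],
    [0,0,0],
    [0,0,0],
    [0,0,0],
  ],
  fingers=[0.3,0.5,0.6,0.6,0.6],
)

```text
clock: 16.65
tcp_pos: [643.2, 44.1, 105.3]
tcp_rot: [-1.142, 1.309, -1.309]
ft_force: [0.3, -0.6, 0.4]
opening: 51.3
```

Call:
jog_arm(
  slide=[
    [0,0,10],
    [0,0,25],
    [0,0,25],
    [0,0,25],
    [0,0,25],
  ],
  twist=[
    [0,0,0],
    [0,0,0],
    [0,0,0],
    [0,0,0],
    [0,0,0],
  ],
  fingers=[0.6,0.6,0.6,0.6,0.6],
)

```text
clock: 17.07
tcp_pos: [643.0, 44.2, 217.3]
tcp_rot: [-1.141, 1.308, -1.309]
ft_force: [0.8, 0.2, -0.2]
opening: 51.3
```

Call:
jog_arm(
  slide=[
    [0,-20,0],
    [0,-20,0],
    [0,-20,0],
    [0,-20,0],
    [0,0,0],
  ],
  twist=[
    [0,0,0],
    [0,0,0],
    [0,0,0],
    [0,0,0],
    [0,0,0],
  ],
  fingers=[1,1,1,1,1],
)

```text
clock: 17.48
tcp_pos: [643.2, -38.7, 216.0]
tcp_rot: [-1.141, 1.31, -1.311]
ft_force: [-1.0, -0.5, -0.5]
opening: 85.3
```

Call:
jog_arm(
  slide=[
    [0,0,0],
    [0,0,0],
    [0,0,0],
    [0,0,0],
    [0,0,0],
  ],
  twist=[
    [0,0,0],
    [0,0,0],
    [0,0,0],
    [0,0,0],
    [0,0,0],
  ],
  fingers=[1,1,1,1,1],
)

```text
clock: 17.9
tcp_pos: [643.2, -35.1, 215.4]
tcp_rot: [-1.142, 1.308, -1.308]
ft_force: [0.4, 0.1, 0.7]
opening: 85.1
```

```bash
python3 - <<'E'
from h import *
c=snap('wrist','w5.png'); s=r.sense(); print(s['tcp_pos'],s['ft_force'],s['clock'])
a=c['pixels']; b=snap('scene','s5.png')['pixels'][235:405,160:335]
cv2.imwrite('pics/c5.png',np.hstack([cv2.resize(a,(480,360)),cv2.resize(b,(320,311))[:,:] if 0 else cv2.resize(b,(320,360))])[:,:,::-1])
E
```

```text
[643.19058054 -35.17447759 215.32013729] [ 1.38397804  0.26609869 -0.75534043] 17.95
```

View pics/c5.png

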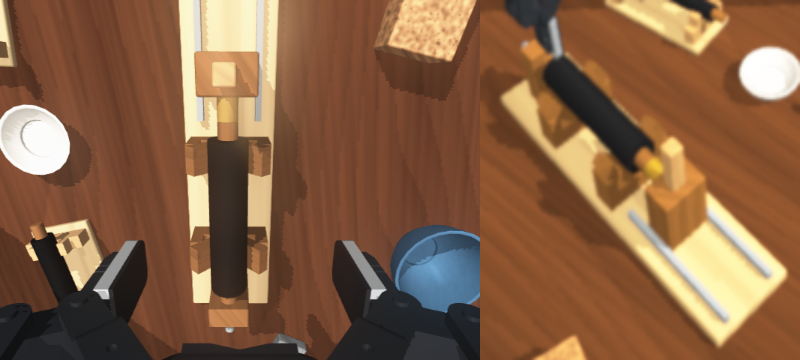

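Picture: the spindle lies central in both Vs, its lower tenon against the stop at (228,300), nose on the upper tenon at (228,121), handle at (224,73). The gripper is clear. One numeric check, then hand in.

```bash
python3 - <<'E'
from h import *
c=ld('w5'); O=np.array([626.,-75,60]); y=np.array([.136,.991,0])
for n,p,z in(('handle',(298.7,98),118),('tenon/nose',(304,161),60),('body mid',(304,290),60)):
    w=ray(c,*p,z); print(n,w.round(1),'jig',((w-O)@y).round(1),((w-O)@[y[1],-y[0],0]).round(1))
r.hand_in()
E
```

```text
handle [643.4  47.1 118. ] jig 123.4 0.7
tenon/nose [638.5   9.5  60. ] jig 85.4 0.9
body mid [625.4 -79.   60. ] jig -4.1 -0.1
the job is handed in; nothing more can be done
```

I took the thick black spindle off its rest and bedded it in both Vs. I pressed it down while still gripping it and then let go. After that I slid the jaw up by its handle until the spindle was home against the end stop, let go of the handle, backed the arm clear and handed the job in at about 18 s of the 72 s. The hand-in gave no verdict.

Last checks, from the final picture and the readings before I let go:
- **Clamping:** the push at the handle peaked at about 21.4 N at the readings. Less the jaw's 13 N of friction, that is about 8.5 N on the spindle. I added a last 0.5 mm nudge and eased off before the next reading, so the peak may have been about 1 N higher.
- **Nose travel:** the handle stood 38 mm from the spindle's end against 42 mm relaxed, so the nose is pressed in about 4 mm. That would be about 10 N, slightly more than the push suggests, but the camera is only good to about 2 mm.
- **Position:** the spindle's axis was within 1 mm of the centre line of the Vs at the two points measured, and it looked seated in both. I did not measure its height there.
- **Pressing down:** it took about 20 N at first, more than the light press I meant. I eased it to about 5 N within half a second.
- **Other objects:** the thin spindle and the dish looked undisturbed, but I did not measure them again.

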